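# Lock the orange battery pack into the charging dock

### The job

Take the battery pack with the orange cap, set it lengthways on the sprung black pad of the grey charging dock, and press it straight down until the two yellow catches snap over its foot. Leave it locked in, fully down and level, and leave the pack with the green cap where it stands.

Things in the scene. Friction and masses are not known exactly. Their poses are not given: they have to be found in the camera images.
- pack_orange: The pack to load: dark grey, orange cap, upright on the table, about 0.28 kg. Origin: centre of its underside; x along its length, z up. Foot 90 (x) x 46 (y) x 9 mm high; on it the body, 60 x 42 mm, from 9 up to 58 mm (cap: top 6 mm), leaving a 15 mm ledge at each end of the foot. Grip it across y (42 mm). Either way round fits the dock.
- pack_green: A pack of the same shape with a green cap, to be left where it is. Same origin and axes.
- dock: Charging dock, fixed, turned anew each time: dark grey base 184 (x) x 106 (y) x 6 mm. Origin: centre of its underside; x along its length. The pack goes in centred, its x along the dock's x. Blue corner guides, end cheeks and yellow end catches reach up to 55 mm, spread outward above 40 mm; below, the foot has 12 mm of play all round. The middle 60 mm of each long side is open for fingers.
- pad (a joint): Travel (m) of the dock's black sprung pad (80 x 44 mm): 0 at rest, its top 44 mm above the table; straight down to the stop at 0.030 (14 mm above the table). Spring 9 N at rest, 14 N at the stop; the two catches add up to 5 N. They snap over the end ledges of the foot at 0.028 or deeper; pressed less far, the pad lifts the pack back up.

How it is judged:
By the outcome, as a careful person would: the job done as asked, in the order asked, and still so for the second after the job is handed in, with the robot touching nothing.
It also fails if it takes over 40 s, if anything falls off the work surface, if the arm or the gripper's body presses on something with over 40 N, if the wrist force passes 120 N, or if a joint passes its speed limit or range.

### The arm

A 7-joint arm with a two-finger parallel gripper is mounted at the origin on the work surface. World frame = base frame: x ahead of the robot, y to its left, z up, the work surface at z = 0. Lengths are in m, angles in rad, forces in N, time in s.
With the tool pointing down it reaches from about 0.425 to 0.925 m from the base axis. Payload 6.8 kg.
Tool frame: the origin (TCP) lies at the very end of the fingers, on their centre line; the grasp point (between the pads) lies 19 mm behind it; z points along the fingers, y is the line along which they close (so a half turn about z gives the same grasp; the last joint's range is limited). The gripper opens to 85 mm and grips with 20 to 120 N. Pads are 22 mm wide; open, the fingers measure 114 mm over their backs; the gripper's body (76 mm by 85 mm) begins 54 mm behind the grasp point. The pads swing forward as they close: fully open they stand 13 mm farther back than shut.
Start: joints at [-1.452, 0.477, 0.022, 1.555, -0.011, 1.109, -0.083], TCP at [0.152, 0.658, 0.231] pointing down, gripper open.
Joint ranges: [-2.96, 2.96], [-0.34, 2.1], [-1.41, 1.46], [0.24, 2.44], [-1.37, 4.51], [0.17, 1.92], [-2.96, 2.96]. Speed limits (rad/s): [2.39, 2.39, 3.14, 3.14, 3.14, 3.14, 3.14].

### API

Orientations are given as a rotation vector (axis times angle).
In Python, from bench import monitor, optics, r gives the robot as it stands.
- The arm moves only by the shell command python3 -m crank 'ROWS' [OPENING] [FORCE]. ROWS is JSON, a list of rows, each a list of 2 entries, a list of its own where there are three numbers: the shift along the tool's x, y, z in cm, then the turn, a rotation vector about the tool's x, y, z in rad. A call has 1 to 5 rows; each row shifts and turns the commanded pose from where the row before left it, along the tool's axes as they then stand; what a row does not reach is not made up. A row lasts 1/10 s, in which the tool goes at most 50 mm and 8.59 degrees, less where a joint would pass 70% of its speed; a pose out of reach is approached as far as the arm can. A call is refused whole if a number of a shift passes 5 or a number of a turn 0.15, either way. A call with a gripper value outside its range is refused whole. OPENING is the finger opening in cm, from 0 to 8.54, set as the call begins (- or left out, the last holds). The fingers move at their own pace and stop on an object; FORCE is the grip in N (left out, the last holds). Time passes only in rows, so rows that do not move let the fingers close. It gives the time, the measured TCP pose, the force, the opening and the grip force at its end, in the units of the state.
- monitor.get_obs(): the state, without advancing time (a new reading comes with each control period).
- optics.grab_frame(name): name is "scene" or "top" or "wrist"; returns (picture, depth): 400x640x3 uint8, red, green, blue; 400x640 float32, m along the optical axis (not along the pixel's ray), 0 where there is no reading.
- optics.camera_model(name): a dict with "vertical_fov" (degrees; the focal length in pixels is half the picture's height over the tangent of half this angle, whatever the lens; pixels are square), "cx", "cy" (the principal point, pixels), "R" (3x3) and "t" (3): a world point X has camera coordinates R X + t; the wrist camera has in their place "hand_eye" (4x4, takes a point from camera to tool coordinates, whose origin is the TCP and whose axes are the flange's). Camera axes: x right, y down, z forward; pixel columns grow to the right and rows downward; lengths in m; the calibration is good to about 2 mm. A picture is of the moment at which its call begins: read the wrist's pose just before it. camera_model takes no time and is no camera call.
- r.hand_in(): hands the job in; it is judged then, once.
The state is a dict: "clock": time; "joints": joint angles; "qvel": joint speeds; "tau": joint torques, N m; "tcp_pos": TCP position; "orientation": TCP orientation; "contact_force": force on the tool from outside, world axes, zero at the start; "moment": the same for the moment, N m; "grip_width": finger opening in m; "gripper_force": force on a finger pad.
Only numpy, scipy, OpenCV 4.12 (cv2) and the standard library are available. Lean on these libraries where they do the work, as an engineer would, in place of code of your own. Each camera call takes 0.05 s, during which the arm holds its last target. There are 200 camera calls.

## Working session

There is one attempt and no reset: what is moved stays moved. The work goes in short steps, Python scripts to look and compute and a shell command to move; the robot and the scene stay as the last step left them, time stands still between calls to the robot, and variables do not carry over. Pictures are saved under pics/ and viewed, at most 10 in all, crops included, and the job is handed in when it is done.

```bash
ls; mkdir -p pics; python3 - <<'E'
from bench import monitor, optics, r
import cv2,numpy as np
print(monitor.get_obs())
for n in("scene","top"):
    im,d=optics.grab_frame(n); cv2.imwrite(f"pics/{n}0.png",im[:,:,::-1]); np.savez(f"pics/{n}0.npz",im=im,d=d)
    print(n,optics.camera_model(n))
print(optics.camera_model("wrist"))
a=cv2.imread("pics/top0.png");b=cv2.imread("pics/scene0.png")
E
```

```text
pics
{'clock': 0.0, 'joints': array([-1.45207767,  0.47781882,  0.02236005,  1.55645233, -0.01149668,
        1.10932128, -0.08309134]), 'qvel': array([-0.00065616,  0.00027605,  0.00012616, -0.00186444,  0.00104354,
       -0.00098021,  0.00012887]), 'tau': array([ 4.94324322e-04, -5.96457016e+01,  1.60778113e+00, -2.81203330e+01,
        1.23747048e-02,  9.36264085e-03, -2.34469331e-05]), 'tcp_pos': array([0.15168672, 0.65711912, 0.23031321]), 'orientation': array([-3.55494411e-01, -3.12135296e+00,  2.93784563e-03]), 'contact_force': array([-0.54953687,  0.1177514 , -0.85977157]), 'moment': array([ 0.0686503 , -0.02611174,  0.02690263]), 'gripper_force': 0.0, 'grip_width': 0.08550605882900719}
scene {'vertical_fov': 46.96914563798879, 'cx': 321.8677822620466, 'cy': 193.6170832932253, 'R': array([[ 0.20263826,  0.97916127, -0.01345162],
       [ 0.5426362 , -0.12371257, -0.83080753],
       [-0.81515869,  0.16105406, -0.55639725]]), 't': array([-0.10234452, -0.24527551,  1.44723575])}
top {'vertical_fov': 45.720011032383844, 'cx': 318.5956130075926, 'cy': 200.4111068442556, 'R': array([[-0.01525293, -0.99988127,  0.00218952],
       [-0.99424762,  0.01493474, -0.10605955],
       [ 0.10601426, -0.00379465, -0.99435737]]), 't': array([0.01050509, 0.55748319, 1.01082496])}
{'vertical_fov': 60.5761618735696, 'cx': 320.04615314663056, 'cy': 202.7098250002813, 'hand_eye': array([[ 3.84236602e-05, -9.64119379e-01, -2.65469058e-01,
         6.77761590e-02],
       [ 9.99999952e-01,  1.18454661e-04, -2.85459920e-04,
        -1.27797723e-03],
       [ 3.06663488e-04, -2.65469034e-01,  9.64119338e-01,
        -1.42364117e-01],
       [ 0.00000000e+00,  0.00000000e+00,  0.00000000e+00,
         1.00000000e+00]])}
```

View pics/top0.png

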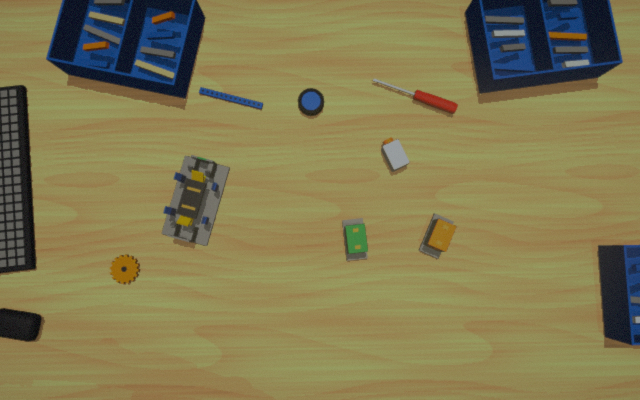

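View pics/scene0.png

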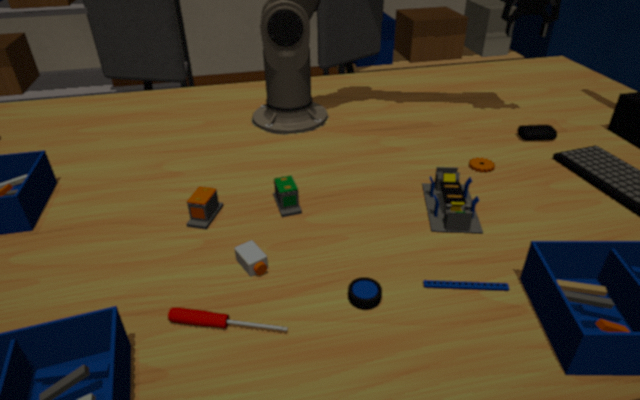

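The top view shows the dock at about (196,200), the green pack at (357,239) and the orange pack at (440,235). The white object with an orange end at (396,153), the orange gear and the bin contents are decoys. Next I measure.

```bash
cat > h.py <<'E'
from bench import monitor, optics, r
import cv2,numpy as np
from scipy.spatial.transform import Rotation as Ro
def cam(n,ob=None):
    c=optics.camera_model(n); f=200/np.tan(np.radians(c["vertical_fov"]/2))
    if n=="wrist":
        H=c["hand_eye"]; Rt=Ro.from_rotvec(ob["orientation"]).as_matrix()
        Rw=Rt@H[:3,:3]; o=Rt@H[:3,3]+ob["tcp_pos"]
    else: Rw=c["R"].T; o=-Rw@c["t"]
    return f,c["cx"],c["cy"],Rw,o
def dirs(C,p):
    p=np.atleast_2d(p).astype(float); f,cx,cy,Rw,o=C
    return np.c_[(p[:,0]-cx)/f,(p[:,1]-cy)/f,np.ones(len(p))]@Rw.T
def plane(C,p,z):
    d=dirs(C,p); return C[4]+d*((z-C[4][2])/d[:,2])[:,None]
def cloud(C,d):
    v,u=np.mgrid[0:400,0:640]; P=C[4]+dirs(C,np.c_[u.ravel(),v.ravel()])*d.reshape(-1,1)
    return P.reshape(400,640,3)
def hue(im,lo,hi,s=110,v=40):
    h=cv2.cvtColor(im,cv2.COLOR_RGB2HSV); return cv2.inRange(h,(lo,s,v),(hi,255,255))
def rect(pts):  # world xy -> centre,long,short,yaw of long (deg)
    (c,(w,h),a)=cv2.minAreaRect((np.asarray(pts)[:,:2]*1000).astype(np.float32))
    if w<h: w,h,a=h,w,a+90
    return np.round(c,1),round(w,1),round(h,1),round((a+90)%180-90,1)
E
python3 - <<'E'
from h import *
for n in("top","scene"):
    z=np.load(f"pics/{n}0.npz"); C=cam(n); P=cloud(C,z["d"]); im=z["im"]; ok=z["d"]>0
    H=P[...,2]
    print(n,"table",np.median(H[ok&(abs(H)<.02)]))
    boxes={"top":{"or":(410,205,470,265),"gr":(335,210,378,268),"dock":(150,140,240,255)},"scene":{"or":(180,175,225,232),"gr":(265,165,310,220),"dock":(415,155,490,240)}}[n]
    for k,(a,b,c,d) in boxes.items():
        m=np.zeros(ok.shape,bool); m[b:d,a:c]=1; m&=ok
        for lo,hi in ((.003,.2),(.003,.013),(.0505,.065),(.035,.048)):
            q=P[m&(H>lo)&(H<hi)]
            if len(q)>15: print(k,lo,hi,len(q),rect(q),"maxz",np.percentile(q[:,2],98).round(4))
        col=hue(im,5,18) if k=="or" else hue(im,40,85) if k=="gr" else hue(im,20,32,140)
        mm=(col>0)&m; 
        if mm.sum()>10:
            q=P[mm]; print(k,"colour",mm.sum(),rect(q),"z med",np.median(q[:,2]).round(4))
            if n=="top" and k!="dock":
                v,u=np.nonzero(mm); print("  ray",rect(plane(C,np.c_[u,v],.058)))
t=cv2.imread("pics/top0.png"); s=cv2.imread("pics/scene0.png")
cv2.imwrite("pics/c1.png",np.hstack([cv2.resize(t[145:255,150:240],None,fx=4.5,fy=4.5),cv2.resize(s[155:241,415:490],(390,495))]))
E
```

```text
top table 0.0006308419502574214
or 0.003 0.2 1215 (array([ 480.2, -266.6]), 134.4, 131.6, 89.1) maxz 0.0614
or 0.003 0.013 502 (array([ 480.2, -266.6]), 134.4, 131.6, 89.1) maxz 0.0122
or 0.0505 0.065 580 (array([ 477.4, -257.1]), 60.1, 42.5, -24.5) maxz 0.062
or 0.035 0.048 46 (array([ 475.5, -240.2]), 69.6, 31.5, 8.1) maxz 0.0479
or colour 110 (array([ 473. , -258.2]), 84.8, 66.6, -22.1) z med 0.056
  ray (array([ 471.8, -244.1]), 81.6, 61.7, -24.7)
gr 0.003 0.2 1042 (array([474. , -79.9]), 126.6, 94.0, -1.7) maxz 0.0616
gr 0.003 0.013 441 (array([474. , -79.9]), 126.6, 94.0, -1.7) maxz 0.0127
gr 0.0505 0.065 565 (array([472.9, -76. ]), 59.7, 42.3, 5.5) maxz 0.062
gr colour 503 (array([472.7, -76.2]), 58.5, 41.9, 5.6) z med 0.0584
  ray (array([472.7, -75.9]), 58.4, 42.0, 5.5)
dock 0.003 0.2 4567 (array([574.2, 281.9]), 260.7, 202.4, 0.0) maxz 0.054
dock 0.003 0.013 2671 (array([574.2, 281.9]), 260.7, 202.4, 0.0) maxz 0.0107
dock 0.0505 0.065 302 (array([565.2, 278.5]), 181.8, 93.2, -15.9) maxz 0.0566
dock 0.035 0.048 1206 (array([565.7, 279.1]), 179.8, 79.6, -14.9) maxz 0.0477
doc
[... 521 characters left out ...]
94.4, 46.1, 6.1) maxz 0.0571
gr 0.003 0.013 191 (array([476.4, -76.4]), 94.4, 46.1, 6.1) maxz 0.0126
gr 0.0505 0.065 307 (array([476.1, -76.8]), 63.9, 41.5, 5.6) maxz 0.0574
gr 0.035 0.048 117 (array([490.1, -86.8]), 69.1, 33.4, 45.1) maxz 0.0477
gr colour 330 (array([439.1, -72.5]), 141.0, 47.6, -6.3) z med 0.0548
dock 0.003 0.2 2818 (array([508.1, 314.8]), 351.7, 146.6, -31.9) maxz 0.0507
dock 0.003 0.013 1082 (array([508.1, 314.8]), 351.7, 146.6, -31.9) maxz 0.0119
dock 0.0505 0.065 69 (array([570.3, 276.5]), 179.5, 90.8, -13.9) maxz 0.053
dock 0.035 0.048 998 (array([568.5, 278.2]), 185.6, 89.8, -13.6) maxz 0.0476
dock colour 1236 (array([516. , 320.4]), 379.1, 192.5, -21.2) z med -0.002
```

View pics/c1.png

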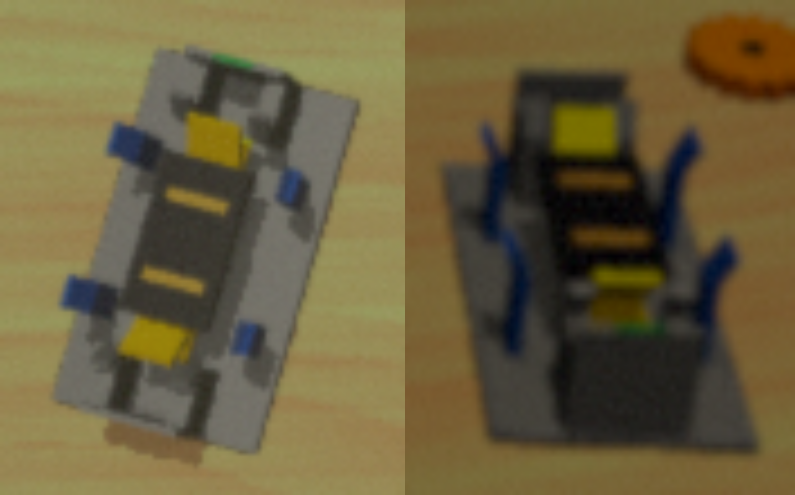

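The crop shows the dock with its pad and yellow catches clear, and the long axis leaning up and right. Both views agree:

| Item | Centre (mm) | Yaw |
|---|---|---|
| Dock | about (567, 278) | about -15° |
| Orange pack | about (479, -257) | about -25° |

Both yaws suit the present tool x. I start moving and will pass the dock for a wrist look.

```bash
python3 -m crank '[[[-3.7,-2.9,0],[0,0,0]],[[-3.7,-2.9,0],[0,0,0]],[[-3.7,-2.9,0],[0,0,0]],[[-3.7,-2.9,0],[0,0,0]],[[-3.7,-2.9,0],[0,0,0]]]' 8.5 && python3 -m crank '[[[-3.7,-2.9,0],[0,0,0]],[[-3.7,-2.9,0],[0,0,0]],[[-3.7,-2.9,0],[0,0,0]],[[0,0,0],[0,0,0]]]'; python3 -c "
from h import *
o=monitor.get_obs();print(o['joints'],o['tcp_pos'],o['orientation'])
im,d=optics.grab_frame('wrist');np.savez('pics/w1.npz',im=im,d=d,**o);cv2.imwrite('pics/w1.png',im[:,:,::-1])"
```

```text
clock: 0.6
tcp_pos: [0.3003, 0.4729, 0.231]
orientation: [-0.355, -3.121, 0.001]
contact_force: [0.3, -0.0, 0.2]
grip_width: 0.0849
gripper_force: 0.0
clock: 1.0
tcp_pos: [0.3928, 0.3584, 0.2312]
orientation: [0.372, 3.118, -0.004]
contact_force: [0.3, 0.3, -0.8]
grip_width: 0.0853
gripper_force: 0.0
[-0.98738767  0.24098172  0.15192171  1.90571345 -0.03925209  0.99903802
  0.51451425] [0.3927502  0.35835457 0.2312348 ] [ 0.37239269  3.11751687 -0.00424995]
```

View pics/w1.png

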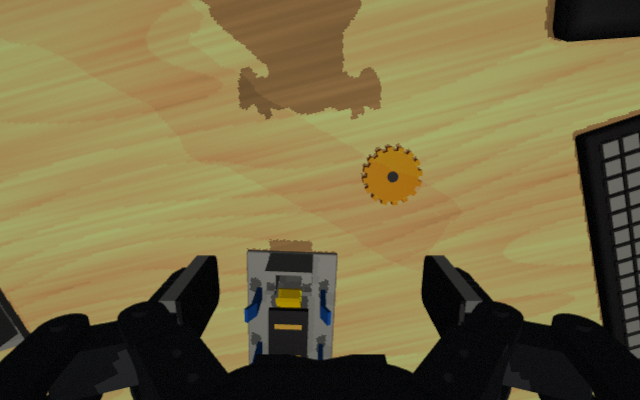

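The wrist view shows the dock aligned with the tool at about (291,310), and the gear at (392,176). Now I go over the orange pack.

```bash
python3 -m crank '[[[-2.2,-4.1,0],[0,0,0]],[[-2.2,-4.1,0],[0,0,0]],[[-2.2,-4.1,0],[0,0,0]],[[-2.2,-4.1,0],[0,0,0]],[[-2.2,-4.1,0],[0,0,0]]]' >/dev/null; python3 -m crank '[[[-2.2,-4.1,0],[0,0,0]],[[-2.2,-4.1,0],[0,0,0]],[[-2.2,-4.1,0],[0,0,0]],[[-1,-4.1,0],[0,0,0]],[[-1,-4.1,0],[0,0,0]]]' ; python3 -m crank '[[[-1,-4.1,0],[0,0,0]],[[-1,-4.1,0],[0,0,0]],[[-1,-4.1,0],[0,0,0]],[[-1,-4.1,0],[0,0,0]],[[0,0,0],[0,0,0.1]]]'; python3 -m crank '[[[0,0,0],[0,0,0.1]],[[0,0,0],[0,0,0]],[[0,0,0],[0,0,0]]]' > /dev/null
cat > look.py <<'E'
from h import *
import sys
n=sys.argv[1]
o=monitor.get_obs();im,d=optics.grab_frame('wrist');np.savez(f'pics/{n}.npz',im=im,d=d,**o);cv2.imwrite(f'pics/{n}.png',im[:,:,::-1])
M=Ro.from_rotvec(o["orientation"]).as_matrix()
print(o["clock"],o["tcp_pos"],"toolx yaw",np.degrees(np.arctan2(M[1,0],M[0,0])),"tilt",M[:2,2],"j",o["joints"].round(2),"F",o["contact_force"],o["grip_width"],o["gripper_force"])
E
python3 look.py w2; python3 - <<'E'
from h import *
z=np.load("pics/w2.npz");C=cam("wrist",z);P=cloud(C,z["d"]);H=P[...,2];im=z["im"]
for lo,hi in((.052,.066),(.004,.014)):
    m=((H>lo)&(H<hi)&(np.hypot(P[...,0]-.478,P[...,1]+.257)<.06)).astype(np.uint8)
    n,l,s,c=cv2.connectedComponentsWithStats(m)
    for k in range(1,n):
        if s[k,4]>150: print(lo,s[k],rect(P[l==k]),np.median(P[l==k][:,2]))
m=hue(im,5,18); n,l,s,c=cv2.connectedComponentsWithStats(m)
for k in range(1,n):
    if s[k,4]>400:
        v,u=np.nonzero(l==k);print("cap",s[k],rect(plane(C,np.c_[u,v],.058)))
E
```

```text
clock: 2.05
tcp_pos: [0.4871, -0.0787, 0.2312]
orientation: [-0.352, -3.122, -0.0]
contact_force: [0.1, 0.3, -0.7]
grip_width: 0.0848
gripper_force: 0.0
clock: 2.55
tcp_pos: [0.4882, -0.2527, 0.2315]
orientation: [0.522, 3.097, -0.005]
contact_force: [-0.3, 1.0, -0.4]
grip_width: 0.0847
gripper_force: 0.0
2.85 [ 0.48948177 -0.24595389  0.23101154] toolx yaw 155.81712249461006 tilt [-0.0003868   0.00039872] j [-0.13  0.3   0.59  1.89 -0.19  1.01  1.7 ] F [ 0.02671812  0.24780857 -0.57797927] 0.08490318257330616 0.0
0.052 [ 281  143   46   64 2805] (array([ 476.2, -258.9]), 60.2, 42.0, -25.0) 0.057741012846366235
0.004 [284 124  44  84 816] (array([ 476.2, -258.6]), 89.9, 45.5, -24.8) 0.00874227652019513
cap [  219     0   148   123 12968] (array([ 383.6, -224.9]), 125.8, 97.9, 66.5)
cap [502  17  85  51 643] (array([451.4, -23.4]), 70.8, 14.4, -84.1)
cap [420  23  59  45 428] (array([422.5, -99.1]), 56.5, 9.8, -78.8)
cap [ 389   98   64   46 1262] (array([ 478.5, -146. ]), 56.6, 30.5, -84.0)
cap [280 140  46  67 697] (array([ 474.3, -258.6]), 62.4, 42.1, -24.2)
cap [327 149  95  53 428] (array([ 504.4, -199. ]), 99.0, 7.6, -85.3)
cap [364 176 110  56 534] (array([ 543.5, -169.5]), 110.9, 11.6, -86.9)
cap [  0 246  85  44 590] (array([ 453.5, -540. ]), 104.5, 11.2, 87.5)
```

View pics/w2.png

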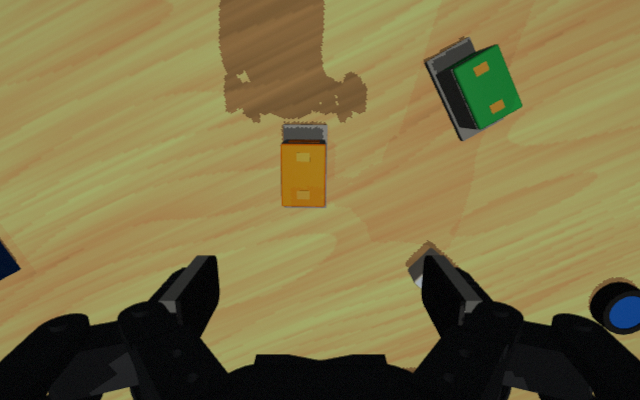

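The wrist view shows the orange cap squarely at (303,174), aligned with the fingers. Its cap and foot both measure to size, centred at (476.2, -258.8) with yaw -25.0°. I centre over it and descend.

```bash
python3 -m crank '[[[0.7,-1.7,0],[0,0,0.015]],[[0,0,4],[0,0,0]],[[0,0,4],[0,0,0]],[[0,0,4],[0,0,0]],[[0,0,0],[0,0,0]]]'; python3 -c "
from h import *
o=monitor.get_obs();M=Ro.from_rotvec(o['orientation']).as_matrix();print(M.T@(np.array([.4762,-.2588,.02])-o['tcp_pos'])*100,np.degrees(np.arctan2(M[1,0],M[0,0])))"
```

```text
clock: 3.4
tcp_pos: [0.4715, -0.2585, 0.1072]
orientation: [-0.686, -3.056, -0.001]
contact_force: [-1.2, 0.1, -0.5]
grip_width: 0.0848
gripper_force: 0.0
[-0.51830969  0.18128788  8.7198722 ] 154.71216926140033
```

```bash
python3 -m crank '[[[-0.5,0.2,2.5],[0,0,0]],[[0,0,2],[0,0,0]],[[0,0,0],[0,0,0]],[[0,0,0],[0,0,0]]]'; python3 -c "
from h import *
o=monitor.get_obs();M=Ro.from_rotvec(o['orientation']).as_matrix();print(M.T@(np.array([.4762,-.2588,.02])-o['tcp_pos'])*100,np.degrees(np.arctan2(M[1,0],M[0,0])))"
```

```text
clock: 3.8
tcp_pos: [0.4813, -0.2609, 0.068]
orientation: [0.688, 3.064, -0.0]
contact_force: [-0.9, -0.9, 0.8]
grip_width: 0.0849
gripper_force: 0.0
[ 0.55938528 -0.02625788  4.79538984] 154.67259656017868
```

```bash
for i in 1 2 3; do python3 -m crank '[[[0,0,0],[0,0,0]]]' | grep tcp; done
```

```text
tcp_pos: [0.4817, -0.2609, 0.0682]
tcp_pos: [0.4817, -0.2606, 0.0678]
tcp_pos: [0.4814, -0.2603, 0.0672]
```

```bash
python3 -m crank '[[[0.5,0,0],[0,0,0]],[[0,0,1.2],[0,0,0]],[[0,0,1.2],[0,0,0]],[[0,0,1.2],[0,0,0]],[[0,0,0],[0,0,0]]]'; for i in 1 2 3; do python3 -m crank '[[[0,0,0],[0,0,0]]]' | grep tcp; done
```

```text
clock: 4.6
tcp_pos: [0.4749, -0.2573, 0.028]
orientation: [-0.687, -3.061, -0.001]
contact_force: [-0.9, -0.3, -0.0]
grip_width: 0.0853
gripper_force: 0.0
tcp_pos: [0.4759, -0.258, 0.0296]
tcp_pos: [0.4765, -0.2583, 0.0304]
tcp_pos: [0.4767, -0.2583, 0.0307]
```

```bash
python3 -m crank '[[[0,0,1],[0,0,0]],[[0,0,0],[0,0,0]],[[0,0,0],[0,0,0]]]'|grep tcp; python3 -m crank '[[[0,0,0],[0,0,0]],[[0,0,0],[0,0,0]],[[0,0,0],[0,0,0]],[[0,0,0],[0,0,0]],[[0,0,0],[0,0,0]]]' 3 70; python3 -m crank '[[[0,0,0],[0,0,0]],[[0,0,0],[0,0,0]]]'; python3 look.py w3
```

```text
tcp_pos: [0.4761, -0.2579, 0.0199]
clock: 5.7
tcp_pos: [0.4766, -0.2581, 0.0206]
orientation: [0.688, 3.065, 0.0]
contact_force: [-0.2, 1.3, 4.0]
grip_width: 0.0413
gripper_force: 71.3
clock: 5.9
tcp_pos: [0.4766, -0.2581, 0.0206]
orientation: [0.688, 3.065, 0.0]
contact_force: [-1.0, 0.5, 5.6]
grip_width: 0.0418
gripper_force: 71.5
5.9 [ 0.47662971 -0.25811155  0.02062132] toolx yaw 154.68746579364247 tilt [ 5.97027875e-04 -7.09428877e-05] j [ 0.05  0.6   0.42  2.04 -0.43  0.58  1.91] F [-1.0226317   0.4914433   5.55110834] 0.041763443736421386 71.51692986488342
```

Gripped at 42 mm with 71 N. I lift straight up, turn to the dock's yaw and carry the pack to a spot where the wrist camera sees the dock.

```bash
python3 -m crank '[[[0,0,-1],[0,0,0]],[[0,0,-2.5],[0,0,0]],[[0,0,-4],[0,0,0]],[[0,0,-4],[0,0,0]],[[0,0,-4],[0,0,0]]]' >/dev/null; python3 -m crank '[[[0,0,-4],[0,0,0]],[[0,0,-2],[0,0,-0.09]],[[0,0,0],[0,0,-0.09]],[[-0.3,2.5,0],[0,0,0]],[[-0.3,4.5,0],[0,0,0]]]'; python3 -m crank '[[[-0.3,4.5,0],[0,0,0]],[[-0.3,4.5,0],[0,0,0]],[[-0.3,4.5,0],[0,0,0]],[[-0.3,4.5,0],[0,0,0]],[[-0.3,4.5,0],[0,0,0]]]'|grep -v ori; python3 -m crank '[[[-0.3,4.5,0],[0,0,0]],[[-0.3,4.5,0],[0,0,0]],[[-0.3,4.5,0],[0,0,0]],[[-0.3,4.5,0],[0,0,0]],[[-0.3,2.5,0],[0,0,0]]]'; python3 -m crank '[[[0,0,0],[0,0,0]],[[0,0,0],[0,0,0]],[[0,0,0],[0,0,0]]]' >/dev/null; python3 look.py w4
```

```text
clock: 6.95
tcp_pos: [0.4985, -0.1948, 0.2357]
orientation: [-0.422, -3.113, 0.003]
contact_force: [0.7, 0.3, -4.0]
grip_width: 0.0413
gripper_force: 71.7
clock: 7.45
tcp_pos: [0.5724, 0.023, 0.2351]
contact_force: [0.4, -0.6, -3.4]
grip_width: 0.0415
gripper_force: 71.7
clock: 7.95
tcp_pos: [0.6397, 0.2208, 0.2344]
orientation: [-0.403, -3.114, -0.001]
contact_force: [-0.0, 0.3, -3.2]
grip_width: 0.041
gripper_force: 71.8
8.25 [0.64011866 0.21346428 0.23504536] toolx yaw 164.87491935498946 tilt [-0.00095324 -0.00160388] j [-0.69  0.5   0.4   1.57 -0.21  1.12  1.06] F [ 0.4105156  -0.33006909 -3.40230977] 0.04147695296186516 71.89379543066025
```

View pics/w4.png

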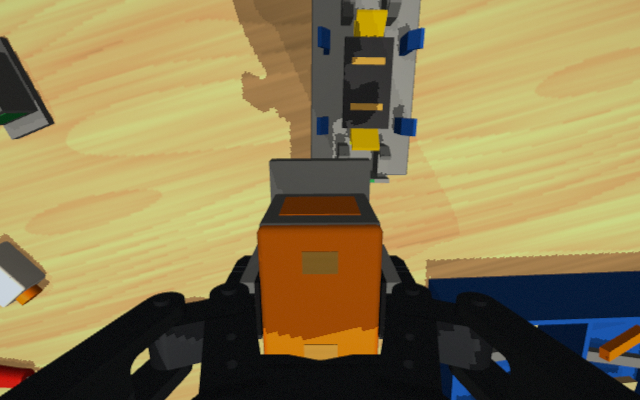

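The dock is fully in view, with its pad at (368,83), catches at (372,22) and (366,140), and four blue guides. The pack hangs straight in the fingers. Now I measure both.

```bash
python3 - <<'E'
from h import *
z=np.load("pics/w4.npz");C=cam("wrist",z);P=cloud(C,z["d"]);H=P[...,2];im=z["im"];d=z["d"]
g=cv2.cvtColor(im,cv2.COLOR_RGB2HSV)
roi=np.zeros(d.shape,bool);roi[0:185,305:430]=1; roi[150:,:372]=0
print("table",np.median(H[:140,100:200]))
pad=roi&(H>.041)&(H<.047)&(d>0)
n,l,s,c=cv2.connectedComponentsWithStats(pad.astype(np.uint8))
for k in range(1,n):
    if s[k,4]>100: print("z44",s[k],rect(P[l==k]),np.median(P[l==k][:,2]))
v,u=np.mgrid[0:400,0:640]
# pad sides by dark colour within rows 40..125, ray-cast at z=.044
dark=roi&(u>335)&(u<400)&(v>36)&(v<130)&(H>.038)&(H<.05)
print("pad",rect(P[dark]))
base=roi&(H>.003)&(H<.010)&(d>0); print("base",rect(P[base]))
q=P[base]; a=np.radians(-15); 
bl=hue(im,105,125,120,40)*roi; n,l,s,c=cv2.connectedComponentsWithStats(bl)
for k in range(1,n):
    if s[k,4]>40: print("blue",s[k],P[l==k].mean(0).round(4),H[l==k].min().round(3),H[l==k].max().round(3))
y=hue(im,22,32,170,120)*roi; n,l,s,c=cv2.connectedComponentsWithStats(y)
for k in range(1,n):
    if s[k,4]>60: print("yellow",s[k],P[l==k].mean(0).round(4),H[l==k].min().round(3),H[l==k].max().round(3))
# base side edges: boundary fit per row
for nm,sel in (("L",np.argmax),("R",lambda m:len(m)-1-np.argmax(m[::-1]))):
    pts=[]
    for r_ in range(10,165,3):
        m=base[r_]
        if m.sum()>5: pts.append(P[r_,sel(m)])
    pts=np.array(pts); vx,vy,x0,y0=cv2.fitLine(pts[:,:2].astype(np.float32)*1000,cv2.DIST_HUBER,0,.01,.01).ravel()
    print(nm,np.degrees(np.arctan(vy/vx)),x0,y0,len(pts))
# held pack, tool frame
M=Ro.from_rotvec(z["orientation"]).as_matrix();T=(P-z["tcp_pos"])@M
for nm,m in (("foot",(T[...,2]>-.02)&(T[...,2]<.04)&(T[...,0]>.025)&(T[...,0]<.06)&(abs(T[...,1])<.03)&(d>0)),("cap",(T[...,2]<-.025)&(T[...,2]>-.06)&(abs(T[...,1])<.025)&(T[...,0]>0)&(d>0)&(g[...,1]>150))):
    q=T[m]; print(nm,len(q),np.percentile(q,[2,50,98],axis=0).round(4).tolist())
E
```

```text
table -0.00026870894176611593
z44 [356  21  30  13 259] (array([518.7, 290.5]), 25.6, 8.7, 74.7) 0.04402541656210862
z44 [408  29   8  21 106] (array([538.2, 323.6]), 16.6, 5.5, -8.9) 0.04395247961039975
z44 [ 343   36   52   93 4375] (array([564.3, 277.5]), 80.1, 44.3, -16.0) 0.04372098491717796
z44 [352 131  28  10 189] (array([609.7, 264.8]), 25.8, 8.1, 74.6) 0.04411167431507351
pad (array([565.1, 277.3]), 81.3, 44.3, -15.8)
base (array([569.8, 276. ]), 171.5, 106.0, -16.0)
blue [318  27  12  28 275] [0.5179 0.2481 0.0462] 0.006 0.054
blue [400  28  24  28 467] [0.5391 0.3241 0.0406] 0.005 0.377
blue [317 117  11  18 192] [0.5892 0.2272 0.0546] 0.041 0.377
blue [394 118  23  18 351] [0.6114 0.3038 0.0399] 0.006 0.055
yellow [354   9  34  28 757] [0.5159 0.2912 0.0482] 0.005 0.377
yellow [350 128  30  23 606] [0.6122 0.2629 0.0468] 0.005 0.377
L -15.5018 545.1473 228.70311 52
R -15.741324 580.5342 326.60764 52
foot 5468 [[0.0298, -0.0232, -0.0186], [0.0338, -0.0014, 0.0116], [0.0452, 0.0203, 0.0171]]
cap 10347 [[0.0007, -0.0212, -0.0382], [0.0165, -0.0013, -0.037], [0.03, 0.0184, -0.0349]]
```

```bash
cat > to.py <<'E'
from h import *
o=monitor.get_obs();M=Ro.from_rotvec(o['orientation']).as_matrix()
print(o["clock"],"tool cm to go",(M.T@(np.array([.565,.2785,.0346])-o['tcp_pos'])*100).round(2),"yaw",np.degrees(np.arctan2(M[1,0],M[0,0])).round(2),"z",o["tcp_pos"][2].round(4),"tilt",M[:2,2].round(4),"F",o["contact_force"].round(1),"M",o["moment"].round(2),o["grip_width"].round(4),o["gripper_force"].round(0))
E
python3 -m crank '[[[3,1.4,0],[0,0,0.012]],[[3,1.4,0],[0,0,0]],[[3,1.4,0],[0,0,0]],[[0,0,3],[0,0,0]],[[0,0,3],[0,0,0]]]' - 110 >/dev/null;  python3 -m crank '[[[0,0,3],[0,0,0]],[[0,0,2],[0,0,0]],[[0,0,0],[0,0,0]],[[0,0,0],[0,0,0]],[[0,0,0],[0,0,0]]]' >/dev/null; python3 to.py;  python3 -m crank '[[[0,0,0],[0,0,0]],[[0,0,0],[0,0,0]]]' >/dev/null; python3 to.py
```

```text
Traceback (most recent call last):
  File "to.py", line 3, in <module>
    print(o["clock"],"tool cm to go",(M.T@(np.array([.565,.2785,.0346])-o['tcp_pos'])*100).round(2),"yaw",np.degrees(np.arctan2(M[1,0],M[0,0])).round(2),"z",o["tcp_pos"][2].round(4),"tilt",M[:2,2].round(4),"F",o["contact_force"].round(1),"M",o["moment"].round(2),o["grip_width"].round(4),o["gripper_force"].round(0))
                                                                                                                                                                                                                                                                       ^^^^^^^^^^^^^^^^^^^^^
AttributeError: 'float' object has no attribute 'round'
Traceback (most recent call last):
  File "to.py", line 3, in <module>
    print(o["clock"],"tool cm to go",(M.T@(np.array([.565,.2785,.0346])-o['tcp_pos'])*100).round(2),"yaw",np.degrees(np.arctan2(M[1,0],M[0,0])).round(2),"z",o["tcp_pos"][2].round(4),"tilt",M[:2,2].round(4),"F",o["contact_force"].round(1),"M",o["moment"].round(2),o["grip_width"].round(4),o["gripper_force"].round(0))
                                                                                                                                                                                                                                                                       ^^^^^^^^^^^^^^^^^^^^^
AttributeError: 'float' object has no attribute 'round'
```

```bash
sed -i 's/o\["grip_width"\].round(4),o\["gripper_force"\].round(0)/o["grip_width"],o["gripper_force"]/' to.py; python3 to.py; python3 - <<'E'
from h import *
z=0
t,_=optics.grab_frame("top"); s,_=optics.grab_frame("scene")
a=cv2.resize(t[130:270,130:260],(390,420))[:,:,::-1];b=cv2.resize(s[120:250,400:510],(355,420))[:,:,::-1]
cv2.imwrite("pics/c2.png",np.hstack([a,b]))
E
```

```text
9.5 tool cm to go [ 0.01 -0.21  9.18] yaw 164.31 z 0.1264 tilt [0.0015 0.0011] F [-0.9 -0.9 -3.1] M [-0.02  0.04 -0.05] 0.04084097397080289 112.43081331253052
```

View pics/c2.png

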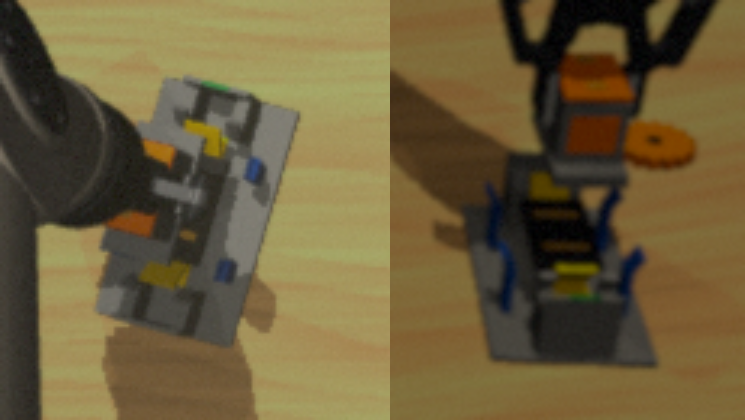

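The crop shows the pack level over the dock and parallel to it. The leftward shift in the top view fits its height. I descend to just above the pad.

```bash
python3 -m crank '[[[0,-0.2,1.5],[0,0,0]],[[0,0,1.5],[0,0,0]],[[0,0,1.3],[0,0,0]],[[0,0,0],[0,0,0]],[[0,0,0],[0,0,0]]]' >/dev/null; python3 to.py;  python3 -m crank '[[[0,0,0],[0,0,0]],[[0,0,0],[0,0,0]]]' >/dev/null; python3 to.py
```

```text
10.1 tool cm to go [-0.07  0.09  4.68] yaw 164.3 z 0.0814 tilt [-0.0012 -0.0009] F [ 0.3 -0.1 -3.4] M [-0.01  0.02  0.  ] 0.04063164008734655 112.42964029312134
10.3 tool cm to go [0.   0.01 4.83] yaw 164.31 z 0.0829 tilt [0.0011 0.0006] F [-0.   0.5 -3.3] M [ 0.05 -0.   -0.06] 0.040488879558195405 112.43046998977661
```

```bash
python3 -m crank '[[[0,0,1],[0,0,0]],[[0,0,1],[0,0,0]],[[0,0,0.8],[0,0,0]],[[0,0,0.8],[0,0,0]],[[0,0,0],[0,0,0]]]' >/dev/null; python3 to.py;  python3 -m crank '[[[0,0,0],[0,0,0]],[[0,0,0],[0,0,0]]]' >/dev/null; python3 to.py
```

```text
10.8 tool cm to go [ 0.   -0.01  1.18] yaw 164.31 z 0.0464 tilt [0.0009 0.0009] F [-2.2 -0.3  7.8] M [-0.15  0.39 -0.05] 0.04095575192382956 113.78464758396149
11.0 tool cm to go [ 0.01 -0.01  1.23] yaw 164.3 z 0.0469 tilt [0.0009 0.001 ] F [-1.2 -2.3  6.2] M [-0.2   0.48 -0.04] 0.04066973879112076 113.78394663333893
```

```bash
python3 -m crank '[[[0,0,0.5],[0,0,0]],[[0,0,0.5],[0,0,0]],[[0,0,0],[0,0,0]],[[0,0,0],[0,0,0]]]' >/dev/null; python3 to.py;  python3 -m crank '[[[0,0,0.3],[0,0,0]],[[0,0,0],[0,0,0]],[[0,0,0],[0,0,0]]]' >/dev/null; python3 to.py
```

```text
11.4 tool cm to go [ 0.01 -0.01  0.22] yaw 164.31 z 0.0368 tilt [0.001 0.001] F [-1.2 -0.   6.6] M [-0.15  0.33  0.03] 0.04088027248183105 113.50024223327637
11.7 tool cm to go [ 0.01 -0.01  0.01] yaw 164.3 z 0.0347 tilt [0.0008 0.0013] F [-3.5 -1.4 14.3] M [-0.39  0.94  0.01] 0.0409225738529486 114.47412014007568
```

```bash
python3 -m crank '[[[0,0,0.2],[0,0,0]],[[0,0,0],[0,0,0]],[[0,0,0],[0,0,0]]]' >/dev/null; python3 to.py;  python3 -m crank '[[[0,0,0.2],[0,0,0]],[[0,0,0],[0,0,0]],[[0,0,0],[0,0,0]]]' >/dev/null; python3 to.py
```

```text
12.0 tool cm to go [ 0.02 -0.01  0.  ] yaw 164.29 z 0.0346 tilt [0.0006 0.002 ] F [-9.2 -4.3 31.9] M [-0.94  2.28  0.05] 0.04103225877582212 116.71442806720734
12.3 tool cm to go [ 0.02 -0.01 -0.  ] yaw 164.28 z 0.0346 tilt [0.0003 0.0028] F [-16.1  -5.3  46.9] M [-1.58  3.58 -0.02] 0.040533460147524 118.711177110672
```

Firm stop: 47 N with no further travel, at exactly the expected height. I ease off, release and rise.

```bash
python3 -m crank '[[[0,0,-0.3],[0,0,0]],[[0,0,0],[0,0,0]]]' - 40 >/dev/null; python3 to.py; python3 -m crank '[[[0,0,0],[0,0,0]],[[0,0,0],[0,0,0]],[[0,0,0],[0,0,0]],[[0,0,0],[0,0,0]],[[0,0,0],[0,0,0]]]' 7 >/dev/null; python3 to.py; python3 -m crank '[[[0,0,-1],[0,0,0]],[[0,0,-3],[0,0,0]],[[0,0,-4],[0,0,0]],[[0,0,-4],[0,0,0]],[[0,0,-4],[0,0,0]]]' >/dev/null;python3 -m crank '[[[-4,0,0],[0,0,0]],[[-4,0,0],[0,0,0]],[[-1,0,0],[0,0,0]],[[0,0,0],[0,0,0]],[[0,0,0],[0,0,0]]]' >/dev/null; python3 look.py w5; python3 - <<'E'
from h import *
z=np.load("pics/w5.npz");C=cam("wrist",z);P=cloud(C,z["d"]);H=P[...,2];d=z["d"]
near=(np.hypot(P[...,0]-.565,P[...,1]-.2785)<.06)&(d>0)
m=near&(H>.066)&(H<.09); print("top",rect(P[m]),np.median(H[m]))
q=P[m];A=np.c_[q[:,:2]-q[:,:2].mean(0),np.ones(len(q))];print("slope",np.linalg.lstsq(A,q[:,2],rcond=None)[0])
t,D=optics.grab_frame("top"); s,_=optics.grab_frame("scene")
a=cv2.resize(z["im"][0:230,220:500],(420,345))[:,:,::-1];b=cv2.resize(s[140:240,400:500],(345,345))[:,:,::-1]
cv2.imwrite("pics/c3.png",np.hstack([a,b]))
E
```

```text
12.5 tool cm to go [ 0.01 -0.01  0.01] yaw 164.3 z 0.0347 tilt [0.0011 0.0018] F [-7.2 -2.  21.2] M [-0.63  1.52  0.06] 0.04088495147077832 115.8976024389267
13.0 tool cm to go [-0.05  0.06 -0.27] yaw 164.31 z 0.0319 tilt [-0.0003 -0.0003] F [ 0.6 -1.  -0.4] M [ 0.03 -0.01  0.01] 0.06978511274918846 0.0
14.0 [0.64996712 0.25435464 0.19202699] toolx yaw 164.3361702898736 tilt [-0.00147765  0.00022127] j [-0.72  0.57  0.38  1.55 -0.24  1.06  1.02] F [ 0.0843454   0.3373242  -0.48037523] 0.0698685700202495 0.0
top (array([564.6, 277.6]), 59.6, 42.1, -15.3) 0.07373098272325346
slope [ 0.00097838 -0.00019862  0.07370473]
```

View pics/c3.png

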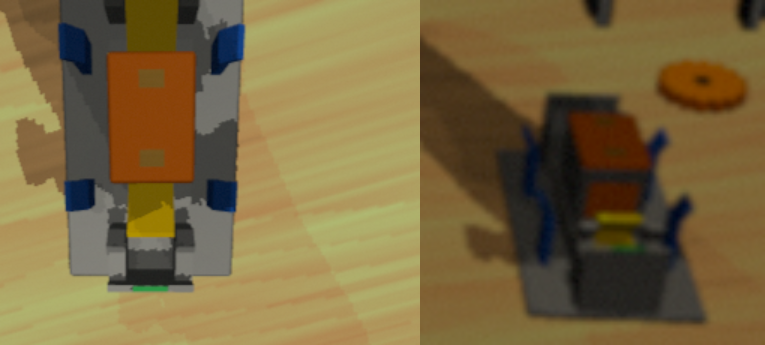

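The cap top sits at about 73–74 mm with the robot clear. The fully-down height is 72 mm, and an unlatched pack would stand at 102 mm. It is level to 0.001, centred, and both yellow catches lie over the foot.

```bash
python3 -c "
from bench import r
print(r.hand_in())"
```

```text
the job is handed in; nothing more can be done
None
```

The orange pack is locked in the dock, level and held down by both catches (cap top measured at about 74 mm against a nominal 72 mm). The green pack was not touched, and I handed the job in at about 14 s.

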